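Open the culture vessel's bayonet port

ROBOT

A 7-joint arm with a two-finger parallel gripper is mounted at the origin on the work surface. World frame = base frame: x ahead of the robot, y to its left, z up, the work surface at z = 0. Lengths are in mm, angles in degrees, forces in N, time in s.
With the tool pointing down it reaches from about 400 to 850 mm from the base axis. Payload 6.9 kg.
Tool frame: the origin (TCP) lies midway between the tips of the shut fingers; the grasp point (between the pads) lies 19 mm behind it; z points along the fingers, y is the direction in which the jaws open and shut (so a half turn about z gives the same grasp; the last joint's range is limited). The gripper opens to 85 mm and grips with 20 to 120 N. Pads are 22 mm wide; open, the fingers measure 114 mm over their backs; the gripper's body (76 mm by 85 mm) begins 54 mm behind the grasp point. The pads swing forward as they close: fully open they stand 13 mm farther back than shut.
Start: joints at [-65.117, 29.078, -13.613, 85.955, 7.202, 65.827, -8.869], TCP at [201.835, 591.501, 231.275] pointing down, gripper open.
Joint ranges: [-176.47, 176.47], [-13.61, 117.27], [-81.72, 77.17], [0.22, 143.17], [-87.28, 267.28], [10, 112.55], [-165.47, 165.47]. Speed limits (degrees/s): [136.94, 136.94, 180, 180, 180, 180, 180].

INTERFACE

Orientations are given as a 3x3 rotation matrix whose columns are the frame's x, y, z axes.
In Python, from cell import get_obs, get_image, finish_job gives the robot as it stands. The module is installed in compiled form; this text tells all that it offers.
- The arm moves only by the tool drive_tool, never from a script. Its argument "commands" is a list of rows, each a list of 3 entries, a list of its own where there are three numbers: the shift along the tool's x, y, z in m, then the turn, a rotation vector about the tool's x, y, z in degrees, then the gripper command: -1 is shut, 1 is fully open, values between are in proportion. In form: [[[tx, ty, tz], [rx, ry, rz], gripper], ...]. A call has 1 to 10 rows; each row shifts and turns the commanded pose from where the row before left it, along the tool's axes as they then stand; what a row does not reach is not made up. A row lasts 1/8 s, in which the tool goes at most 62.5 mm and 10.7 degrees, less where a joint would pass 70% of its speed; a pose out of reach is approached as far as the arm can. A call is refused whole if a number of a shift passes 0.0625 or a number of a turn 10.7, either way. A call with a gripper value outside its range is refused whole. The fingers move at their own pace and stop on an object; the grip force is fixed at half the most. Time passes only in rows, so rows that do not move let the fingers close. It gives the time, the measured TCP pose, the force and the opening at its end, in the units of the state.
- get_obs(): the state, without advancing time (a new reading comes with each control period).
- get_image(name): name is "side" or "top" or "wrist"; returns a dict with "frame" (400x640x3 uint8, blue, green, red), "z_map" (400x640 float32, mm along the optical axis (not along the pixel's ray), 0 where there is no reading), "fx", "fy", "cx", "cy" (pixels), "cam_to_world" (4x4, takes a point from camera to world coordinates). Camera axes: x right, y down, z forward; pixel columns grow to the right and rows downward; lengths in mm; the calibration is good to about 2 mm. A picture is of the moment at which its call begins.
- finish_job(): hands the job in, once; it reports no verdict.
The state is a dict: "clock": time; "joints": joint angles; "joint_velocities": joint speeds; "tau": joint torques, N m; "eef_pos": TCP position; "eef_rot": TCP orientation; "force": force on the tool from outside, world axes, zero at the start; "moment": the same for the moment, N m; "opening": finger opening in mm.
Only numpy, scipy, OpenCV 4.12 (cv2) and the standard library are available. Lean on these libraries where they do the work, as an engineer would, in place of code of your own. Each camera call takes 0.05 s, during which the arm holds its last target.

TASK

Open the port of the steel culture vessel: push its sprung cap down just until you feel the bottom, without ramming it, twist it anticlockwise until it comes free, and lift it out. Then set the cap gently, stem down, into the empty large cap rest so that its flange lies flat on top, and let go. Leave everything else where it is.

Things in the scene. Friction and masses are not known exactly. Their poses are not given: they have to be found in the camera images.
- cap: Sprung bayonet cap, plastic, about 90 g. Origin: centre of its stem's foot; z up. Stem 24 mm across, 22 mm long; two lugs at its very foot (4 mm tall, 9 mm wide) reach 19 mm from the axis along +x and -x. Flange 54 mm across from z = 22 to 28 mm. It starts locked in the vessel's collar: origin at vessel z = 99 mm, cap x turned 60 degrees clockwise (from above) from vessel x.
- cap_bar (a point): Point on the cap's axis 41 mm above its origin, mid-height of its upright grip bar: 42 mm long along the cap's x, 16 mm thick along y, from the flange (cap z = 28 mm) up to 54 mm. Grip it across its thickness; fingertips may rest on the flange.
- vessel: Squat steel culture vessel, fixed, 160 mm across. Origin: centre of its foot; z up, which is also the cap's axis. The white headplate's top is at z = 85 mm and carries three thin stubs up to 18 mm tall, 55 mm from the axis. In its middle stands the bayonet collar.
- collar (a point): Centre of the collar's top, vessel z = 107 mm. Collar 56 mm across. Its 4 mm ledge (27 mm bore) holds the lugs down, except at two slots 14 mm wide along vessel +x and -x. A tooth catches the lugs: press the cap down past it, turn 60 degrees anticlockwise seen from above (pressed for the first 40) to the slots (end stop 0.1 rad beyond); it springs up 4 mm there and lifts out.
- spring (a point): The spring's pressing point on the vessel's axis, vessel z = 99 mm. Spring 0.6 N/mm: 6 N up on the locked cap, at most 14 N. The catch clears at a depth that cannot be seen and differs each time, 3 to 11 mm of pressing; a hard stop lies just 1.5 mm deeper: feel for it (15 to 22 N is right). Over 32 N in total between cap and vessel (ramming the stop, wrenching on the catch) damages it.
- rest: Large cap rest: fixed white block 76 x 76 x 30 mm (x, y, z), a round hole 44 mm across and 25 mm deep in its top; told from the small rest by the larger, empty hole. Origin: centre of its underside. The cap goes in stem down at any yaw; with its flange on the block its origin is 8 mm above the rest's. Over 80 N between cap and rest, or a drop (over 0.3 m/s in the last 12 mm), damages it.
- small_rest: Small cap rest: the same fixed block with a hole of 27 mm, filled by the small cap; origin: centre of its underside. It may stand nearer or farther than the large one.
- small_cap: small round push-in cap: 36 mm disc, 12 mm thick, on a 23 mm stem, sitting in the small rest (it stays there); origin: centre of the stem's foot
- bottle: amber bottle, 60 mm wide, 120 mm tall; bystander; origin: centre of its foot
- beaker: glass beaker, 70 mm wide, 85 mm tall; bystander; origin: centre of its foot
- jar: glass jar with a metal lid, 56 mm wide, 60 mm tall; bystander; origin: centre of its foot
- screwdriver: screwdriver, 160 mm long along its x, lying between the vessel and the rests; bystander
- dish: clear flat culture dish, 90 mm wide, 15 mm tall; bystander; origin: centre of its underside
- wrench: wrench, 150 mm long along its x; bystander
Mind the look-alikes: they are no part of the job. Leave any green or red look-alike of the vessel alone.

How it is judged:
By the outcome, as a careful person would: the job done as asked, in the order asked, and still so for the second after the job is handed in, with the robot touching nothing.
It also fails if it takes over 64 s, if anything falls off the work surface, if the arm or the gripper's body presses on something with over 40 N, if the wrist force passes 120 N, or if a joint passes its speed limit or range.

## Working session

There is one attempt and no reset: what is moved stays moved. The work goes in short steps, Python scripts to look and compute and a tool call to move; the robot and the scene stay as the last step left them, time stands still between calls to the robot, and variables do not carry over. Pictures are saved under pics/ and viewed, and the job is handed in when it is done.

Besides the shell and the picture viewer there is one more tool, called after "Call:" as a command line: name --argument value ..., lists and objects as JSON in quotes. drive_tool: Moves the arm, as the interface text tells. Its arguments: {"type":"object","properties":{"commands":{"type":"array"}},"required":["commands"]}

```bash
mkdir -p pics; cat > h.py <<'E'
import numpy as np, cv2
from cell import get_obs,get_image
def snap(n,tag):
    im=get_image(n); cv2.imwrite(f'pics/{tag}.png',im['frame']); np.savez(f'{tag}.npz',**{k:np.array(v) for k,v in im.items()}); return im
def load(tag): return dict(np.load(f'{tag}.npz'))
def ray(im,u,v,z):
    M=np.array(im['cam_to_world']); d=M[:3,:3]@np.array([(u-im['cx'])/im['fx'],(v-im['cy'])/im['fy'],1]); o=M[:3,3]
    return o+d*(z-o[2])/d[2]
def cloud(im):
    Z=im['z_map']; v,u=np.mgrid[:400,:640]
    P=np.stack([(u-im['cx'])/im['fx']*Z,(v-im['cy'])/im['fy']*Z,Z],-1)
    M=np.array(im['cam_to_world']); W=P@M[:3,:3].T+M[:3,3]; W[Z<=0]=np.nan; return W
E
python3 - <<'E'
from h import *
for n in ['side','top','wrist']:
    im=snap(n,n+'0'); print(n,im['fx'],np.round(im['cam_to_world'],2).tolist())
o=get_obs(); print({k:np.round(v,3).tolist() for k,v in o.items()})
E
```

```text
side 445.6228068728031 [[0.98, -0.13, 0.16, 340.97], [-0.21, -0.58, 0.79, -948.81], [-0.01, -0.8, -0.6, 826.8], [0.0, 0.0, 0.0, 1.0]]
top 435.4801144468023 [[0.02, -0.99, 0.12, 390.23], [-1.0, -0.02, 0.01, -10.11], [-0.01, -0.12, -0.99, 1264.38], [0.0, 0.0, 0.0, 1.0]]
wrist 354.75011656874034 [[0.32, 0.91, 0.26, 135.36], [0.95, -0.31, -0.09, 613.51], [-0.0, 0.28, -0.96, 372.7], [0.0, 0.0, 0.0, 1.0]]
{'clock': 0.15, 'joints': [-65.116, 29.114, -13.61, 85.994, 7.203, 65.827, -8.868], 'joint_velocities': [-0.001, -0.186, -0.069, -0.144, -0.022, 0.062, -0.036], 'tau': [-0.004, -62.101, -2.19, -24.984, 0.013, 0.009, -0.0], 'eef_pos': [201.768, 591.15, 230.643], 'eef_rot': [[-0.946, 0.323, -0.0], [0.323, 0.946, -0.001], [-0.0, -0.001, -1.0]], 'force': [0.723, 0.218, -0.083], 'moment': [-0.007, 0.036, 0.032], 'opening': 85.474}
```

View pics/top0.png

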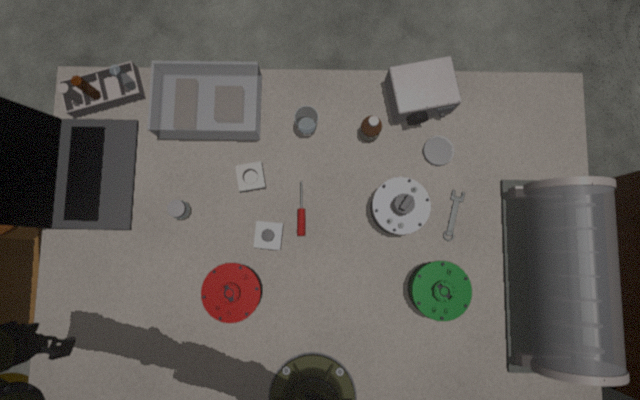

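View pics/side0.png

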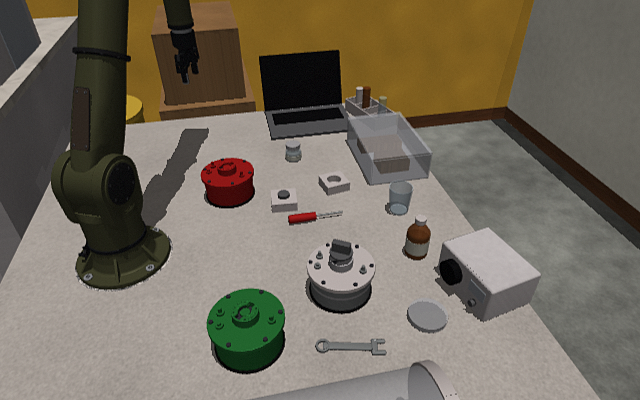

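View pics/wrist0.png

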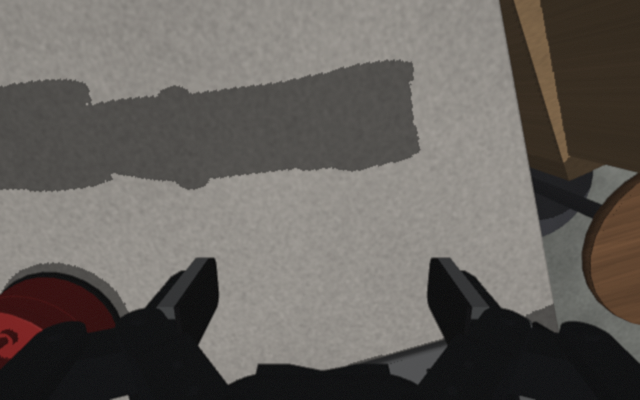

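The top view shows the white-topped steel vessel near (401,206) with the grey bar on it. The empty rest is near (250,177), and the filled small rest is near (268,236). I'll measure these next.

```bash
python3 - <<'E'
from h import *
im=load('top0'); W=cloud(im); f=im['frame']
for (u,v) in [(401,206),(250,177),(268,236),(385,190)]: print(u,v,W[v,u].round(1), ray(im,u,v,85).round(1))
big=cv2.resize(f[165:250,360:445],None,fx=7,fy=7,interpolation=cv2.INTER_NEAREST)
cv2.imwrite('pics/v.png',big)
big=cv2.resize(f[150:260,225:305],None,fx=5,fy=5,interpolation=cv2.INTER_NEAREST)
cv2.imwrite('pics/r.png',big)
# depth-based: headplate pts
z=W[...,2]; x=W[...,0]; y=W[...,1]
c=W[206,401]
reg=np.hypot(x-c[0],y-c[1])<130
for lo,hi,n in [(78,92,'plate'),(145,162,'bar'),(118,134,'flange')]:
    m=reg&(z>lo)&(z<hi); p=W[m]; print(n,m.sum(),p.mean(0).round(1),np.median(p[:,2]).round(1))
    pp=p[:,:2].astype(np.float32)
    print('  circ',cv2.minEnclosingCircle(pp),'rect',cv2.minAreaRect(pp))
for (u,v) in [(250,177),(268,236)]:
    c=ray(im,u,v,30); m=(np.hypot(x-c[0],y-c[1])<70)&(z>24)&(z<36); p=W[m]
    print('rest',m.sum(),np.median(p[:,2]),cv2.minAreaRect(p[:,:2].astype(np.float32)))
E
```

```text
401 206 [ 521.6 -221.4  151.8] [ 529.5 -234.1   85. ]
250 177 [618.2 193.5   1.8] [603.2 180.1  85. ]
268 236 [443.8 130.5  42.4] [441.9 125.6  85. ]
385 190 [ 572.6 -190.5   86.6] [ 572.9 -190.8   85. ]
plate 2224 [ 530.4 -234.1   84.4] 84.4
  circ ((531.1823120117188, -235.17864990234375), 79.94939422607422) rect ((531.9227905273438, -234.73574829101562), (157.11538696289062, 157.7750244140625), 1.0508713722229004)
bar 107 [ 530.6 -234.4  151.8] 151.8
  circ ((530.7156982421875, -235.64833068847656), 21.13412094116211) rect ((531.08349609375, -235.26968383789062), (16.307451248168945, 42.05255126953125), 56.97897720336914)
flange 213 [ 529.7 -233.2  126.4] 126.3
  circ ((531.1801147460938, -235.01881408691406), 26.87019157409668) rect ((530.7748413085938, -234.82901000976562), (52.45530700683594, 50.363372802734375), 50.735164642333984)
rest 510 29.154299486297077 ((615.5195922851562, 189.55906677246094), (77.64102935791016, 76.42668151855469), 10.904184341430664)
rest 589 29.355399366583242 ((445.9380798339844, 132.33602905273438), (76.13529205322266, 75.89522552490234), 85.30426788330078)
```

View pics/v.png

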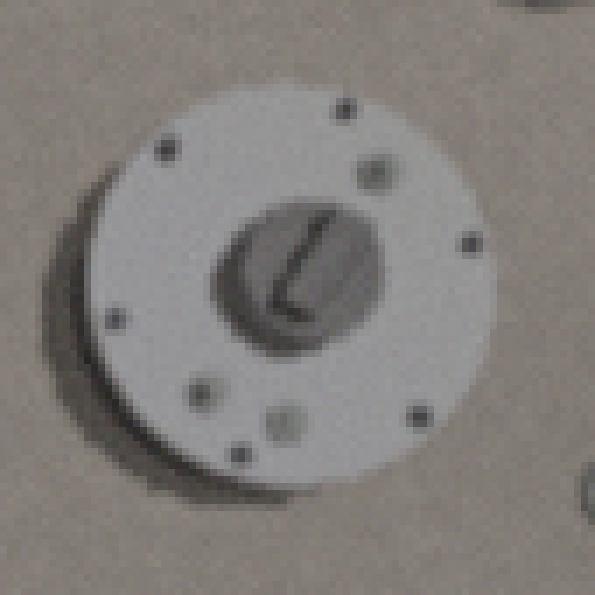

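View pics/r.png

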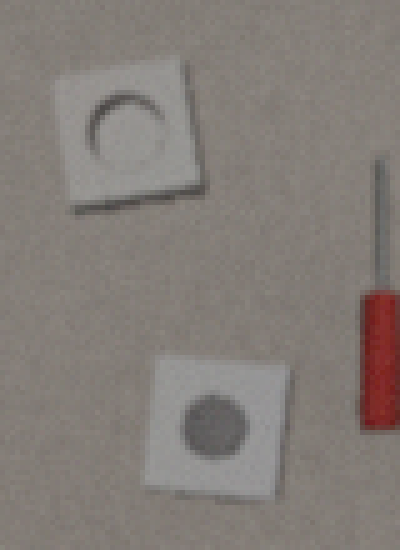

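Call:
drive_tool --commands '[[[-0.022,-0.012,-0.004],[0,0,0],1],[[-0.045,-0.023,-0.004],[0,0,0],1],[[-0.045,-0.023,-0.004],[0,0,0],1],[[-0.045,-0.023,-0.004],[0,0,0],1],[[-0.045,-0.023,-0.004],[0,0,0],1],[[-0.045,-0.023,-0.004],[0,0,0],1],[[-0.045,-0.023,-0.004],[0,0,0],1],[[-0.045,-0.023,-0.004],[0,0,0],1],[[-0.035,-0.03,0],[0,0,0],1],[[-0.022,-0.045,0],[0,0,0],1]]'

```text
clock: 1.4
eef_pos: [495.9, 228.2, 262.7]
eef_rot: [[-0.946, 0.323, -0.0], [0.323, 0.946, -0.0], [0.0, -0.0, -1.0]]
force: [0.3, -0.8, 0.0]
opening: 85.4
```

Call:
drive_tool --commands '[[[-0.0205,-0.047,0],[0,0,0],1],[[-0.0205,-0.047,0],[0,0,0],1],[[-0.0205,-0.047,0],[0,0,0],1],[[-0.0205,-0.047,0],[0,0,0],1],[[-0.0205,-0.047,0],[0,0,0],1],[[-0.0205,-0.047,0],[0,0,0],1],[[-0.0205,-0.047,0],[0,0,0],1],[[-0.0205,-0.047,0],[0,0,0],1],[[-0.019,-0.051,0],[0,0,0],1],[[0,0,0],[0,0,10],1]]'

```text
clock: 2.65
eef_pos: [528.3, -239.7, 262.6]
eef_rot: [[-0.871, 0.492, -0.002], [0.492, 0.871, -0.002], [0.0, -0.003, -1.0]]
force: [0.1, 1.2, 0.6]
opening: 85.6
```

Call:
drive_tool --commands '[[[0,0,0],[0,0,10],0],[[0,0,0],[0,0,10],0],[[0,0,0],[0,0,10],0],[[0,0,0],[0,0,10],0],[[0,0,0],[0,0,10],0],[[0,0,0],[0,0,10],0],[[0,0,0],[0,0,10],0],[[0,0,0],[0,0,10],0],[[0,0,0],[0,0,10],0],[[0,0,0],[0,0,10],0]]'

```text
clock: 3.9
eef_pos: [529.8, -233.4, 263.0]
eef_rot: [[0.631, 0.775, -0.001], [0.775, -0.631, 0.0], [-0.0, -0.001, -1.0]]
force: [0.1, -0.9, 0.3]
opening: 42.5
```

Call:
drive_tool --commands '[[[0,0,0],[0,0,10],0],[[0,0,0],[0,0,10],0],[[0,0,0],[0,0,10],0],[[0,0,0],[0,0,10],0],[[0,0,0],[0,0,10],0],[[0,0,0],[0,0,10],0],[[0,0,0],[0,0,10],0],[[0,0,0],[0,0,10],0],[[0,0,0],[0,0,4],0]]'

```text
clock: 5.03
eef_pos: [529.9, -233.3, 262.9]
eef_rot: [[0.838, -0.545, -0.001], [-0.545, -0.838, 0.0], [-0.001, 0.0, -1.0]]
force: [0.6, -1.0, -0.7]
opening: 43.0
```

```bash
python3 - <<'E'
from h import *
o=get_obs(); print({k:np.round(v,2).tolist() for k,v in o.items()})
R=np.array(o['eef_rot']); print('yaw y',np.degrees(np.arctan2(R[1,1],R[0,1])))
im=snap('wrist','w1'); W=cloud(im)
z=W[...,2]; r=np.hypot(W[...,0]-531,W[...,1]+235)<100
for lo,hi,n in [(78,92,'plate'),(145,162,'bar'),(118,134,'flange')]:
    m=r&(z>lo)&(z<hi); p=W[m][:,:2].astype(np.float32); print(n,m.sum(),np.median(z[m]),cv2.minEnclosingCircle(p),cv2.minAreaRect(p))
E
```

```text
{'clock': 5.03, 'joints': [-8.69, 30.39, 50.13, 90.64, -24.3, 70.53, -77.24], 'joint_velocities': [-3.99, 2.62, 8.5, 0.02, -4.88, 1.87, -24.49], 'tau': [0.36, -52.83, 11.16, -23.74, 0.07, -0.02, 0.19], 'eef_pos': [529.93, -233.31, 262.91], 'eef_rot': [[0.84, -0.55, -0.0], [-0.55, -0.84, 0.0], [-0.0, 0.0, -1.0]], 'force': [0.59, -0.99, -0.7], 'moment': [0.04, -0.05, -0.01], 'opening': 42.97}
yaw y -123.03611695240984
plate 18805 84.58144754131695 ((532.2611694335938, -235.86097717285156), 79.80074310302734) ((532.4745483398438, -235.67080688476562), (158.01449584960938, 157.94680786132812), 57.58802032470703)
bar 1171 152.40018809356533 ((532.4509887695312, -235.65933227539062), 21.57343292236328) ((532.7114868164062, -235.59141540527344), (15.526148796081543, 41.499820709228516), 57.26673889160156)
flange 2188 126.5273938058246 ((532.3221435546875, -235.72691345214844), 26.884645462036133) ((533.0358276367188, -236.28680419921875), (52.15076446533203, 51.3558464050293), 55.894466400146484)
```

View pics/w1.png

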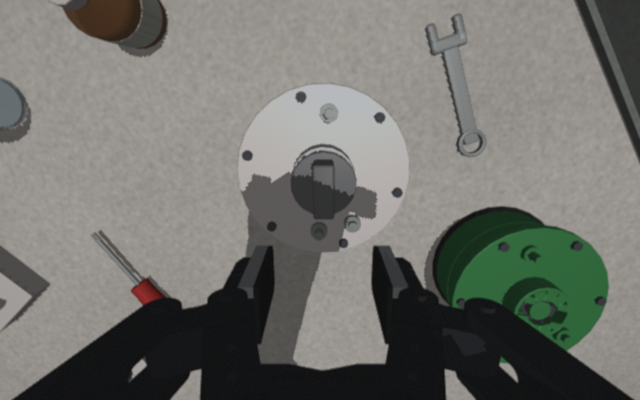

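The wrist view shows the bar at (322,190), between the fingers and lined up with them. Its depth readings agree with the top view to about 1.5 mm, so I'll descend and grip.

Call:
drive_tool --commands '[[[0.003,0.001,0.025],[0,0,0],0],[[0,0,0.035],[0,0,0],0],[[0,0,0.035],[0,0,0],0],[[0,0,0.022],[0,0,0],0],[[0,0,0.012],[0,0,0],0],[[0,0,0.003],[0,0,0],0],[[0,0,0],[0,0,0],0]]'

```text
clock: 5.95
eef_pos: [532.2, -236.4, 131.9]
eef_rot: [[0.84, -0.542, 0.001], [-0.542, -0.84, -0.0], [0.001, -0.0, -1.0]]
force: [0.1, -0.3, 1.1]
opening: 42.7
```

Call:
drive_tool --commands '[[[0,0,0],[0,0,0],-0.4],[[0,0,0],[0,0,0],-0.6],[[0,0,0],[0,0,0],-1],[[0,0,0],[0,0,0],-1],[[0,0,0],[0,0,0],-1],[[0,0,0],[0,0,0],-1]]'

```text
clock: 6.7
eef_pos: [532.4, -236.1, 131.7]
eef_rot: [[0.84, -0.542, 0.001], [-0.542, -0.84, -0.0], [0.001, -0.001, -1.0]]
force: [0.0, 1.4, 5.3]
opening: 14.5
```

```bash
python3 - <<'E'
from h import *
o=get_obs(); print({k:np.round(v,2).tolist() for k,v in o.items()})
E
```

```text
{'clock': 6.7, 'joints': [-5.11, 37.47, 44.63, 100.88, -31.55, 54.86, -70.42], 'joint_velocities': [0.12, 0.03, -0.11, 0.06, -0.07, -0.02, 0.0], 'tau': [0.93, -54.97, 12.47, -17.9, 0.43, -0.32, 0.01], 'eef_pos': [532.37, -236.05, 131.71], 'eef_rot': [[0.84, -0.54, 0.0], [-0.54, -0.84, -0.0], [0.0, -0.0, -1.0]], 'force': [0.02, 1.38, 5.34], 'moment': [0.34, -0.12, -0.02], 'opening': 14.51}
```

Call:
drive_tool --commands '[[[0,0,0.001],[0,0,0],-1],[[0,0,0.001],[0,0,0],-1],[[0,0,0],[0,0,0],-1]]'

```text
clock: 7.08
eef_pos: [532.4, -236.1, 129.8]
eef_rot: [[0.84, -0.542, 0.001], [-0.542, -0.84, -0.0], [0.001, -0.001, -1.0]]
force: [-0.1, 1.3, 6.3]
opening: 14.4
```

Call:
drive_tool --commands '[[[0,0,0.001],[0,0,0],-1],[[0,0,0.001],[0,0,0],-1],[[0,0,0],[0,0,0],-1]]'

```text
clock: 7.45
eef_pos: [532.4, -236.1, 127.9]
eef_rot: [[0.84, -0.542, 0.001], [-0.542, -0.84, -0.0], [0.001, -0.001, -1.0]]
force: [0.4, 0.2, 7.1]
opening: 14.5
```

Call:
drive_tool --commands '[[[0,0,0.0005],[0,0,0],-1],[[0,0,0],[0,0,0],-1]]'

```text
clock: 7.7
eef_pos: [532.4, -236.1, 127.4]
eef_rot: [[0.84, -0.542, 0.001], [-0.542, -0.84, 0.0], [0.001, -0.001, -1.0]]
force: [0.3, 2.4, 8.7]
opening: 14.8
```

Call:
drive_tool --commands '[[[0,0,0.0005],[0,0,0],-1],[[0,0,0],[0,0,0],-1]]'

```text
clock: 7.95
eef_pos: [532.4, -236.1, 127.0]
eef_rot: [[0.84, -0.542, 0.001], [-0.542, -0.84, 0.0], [0.001, -0.001, -1.0]]
force: [0.6, 2.2, 7.5]
opening: 14.6
```

Call:
drive_tool --commands '[[[0,0,0.0005],[0,0,0],-1],[[0,0,0],[0,0,0],-1]]'

```text
clock: 8.2
eef_pos: [532.4, -236.1, 126.5]
eef_rot: [[0.84, -0.542, 0.001], [-0.542, -0.84, 0.0], [0.001, -0.001, -1.0]]
force: [0.2, 1.8, 8.3]
opening: 14.6
```

Call:
drive_tool --commands '[[[0,0,0.0005],[0,0,0],-1],[[0,0,0],[0,0,0],-1]]'

```text
clock: 8.45
eef_pos: [532.4, -236.1, 126.0]
eef_rot: [[0.84, -0.542, 0.001], [-0.542, -0.84, 0.0], [0.001, -0.001, -1.0]]
force: [-0.8, 1.7, 8.2]
opening: 14.5
```

Call:
drive_tool --commands '[[[0,0,0.0005],[0,0,0],-1],[[0,0,0],[0,0,0],-1]]'

```text
clock: 8.7
eef_pos: [532.4, -236.1, 125.6]
eef_rot: [[0.84, -0.542, 0.001], [-0.542, -0.84, 0.0], [0.001, -0.001, -1.0]]
force: [-1.1, 1.6, 8.8]
opening: 14.8
```

Call:
drive_tool --commands '[[[0,0,0.0005],[0,0,0],-1],[[0,0,0],[0,0,0],-1]]'

```text
clock: 8.95
eef_pos: [532.5, -236.1, 125.1]
eef_rot: [[0.84, -0.542, 0.001], [-0.542, -0.84, 0.0], [0.001, -0.001, -1.0]]
force: [0.1, 2.5, 8.0]
opening: 14.9
```

Call:
drive_tool --commands '[[[0,0,0.0005],[0,0,0],-1],[[0,0,0],[0,0,0],-1]]'

```text
clock: 9.2
eef_pos: [532.4, -236.1, 124.6]
eef_rot: [[0.84, -0.542, 0.001], [-0.542, -0.84, 0.0], [0.001, -0.001, -1.0]]
force: [-0.4, 2.4, 7.9]
opening: 14.7
```

Call:
drive_tool --commands '[[[0,0,0.0005],[0,0,0],-1],[[0,0,0],[0,0,0],-1]]'

```text
clock: 9.45
eef_pos: [532.4, -236.1, 124.2]
eef_rot: [[0.84, -0.542, 0.001], [-0.542, -0.84, 0.0], [0.001, -0.001, -1.0]]
force: [-0.3, 3.0, 9.9]
opening: 14.9
```

Call:
drive_tool --commands '[[[0,0,0.0005],[0,0,0],-1],[[0,0,0],[0,0,0],-1]]'

```text
clock: 9.7
eef_pos: [532.4, -236.1, 123.7]
eef_rot: [[0.84, -0.542, 0.001], [-0.542, -0.84, 0.0], [0.001, -0.001, -1.0]]
force: [-0.7, 2.2, 10.8]
opening: 14.9
```

Call:
drive_tool --commands '[[[0,0,0.0005],[0,0,0],-1],[[0,0,0],[0,0,0],-1]]'

```text
clock: 9.95
eef_pos: [532.4, -236.1, 123.2]
eef_rot: [[0.84, -0.542, 0.002], [-0.542, -0.84, 0.0], [0.001, -0.001, -1.0]]
force: [-0.5, 3.0, 10.2]
opening: 14.7
```

Call:
drive_tool --commands '[[[0,0,0.0005],[0,0,0],-1],[[0,0,0],[0,0,0],-1]]'

```text
clock: 10.2
eef_pos: [532.5, -236.1, 122.8]
eef_rot: [[0.84, -0.542, 0.002], [-0.542, -0.84, 0.0], [0.001, -0.001, -1.0]]
force: [0.6, 2.9, 10.9]
opening: 14.6
```

Call:
drive_tool --commands '[[[0,0,0.0005],[0,0,0],-1],[[0,0,0],[0,0,0],-1]]'

```text
clock: 10.45
eef_pos: [532.4, -236.1, 122.3]
eef_rot: [[0.84, -0.542, 0.002], [-0.542, -0.84, 0.0], [0.001, -0.001, -1.0]]
force: [-0.5, 2.6, 11.3]
opening: 14.7
```

Call:
drive_tool --commands '[[[0,0,0.0005],[0,0,0],-1],[[0,0,0],[0,0,0],-1]]'

```text
clock: 10.7
eef_pos: [532.4, -236.1, 121.8]
eef_rot: [[0.84, -0.542, 0.002], [-0.542, -0.84, 0.0], [0.001, -0.001, -1.0]]
force: [-0.5, 3.4, 10.7]
opening: 14.6
```

Call:
drive_tool --commands '[[[0,0,0.0005],[0,0,0],-1],[[0,0,0],[0,0,0],-1]]'

```text
clock: 10.95
eef_pos: [532.5, -236.2, 121.4]
eef_rot: [[0.84, -0.542, 0.002], [-0.542, -0.84, 0.0], [0.001, -0.001, -1.0]]
force: [-0.3, 2.7, 11.4]
opening: 14.3
```

Call:
drive_tool --commands '[[[0,0,0.0005],[0,0,0],-1],[[0,0,0],[0,0,0],-1]]'

```text
clock: 11.2
eef_pos: [532.5, -236.1, 120.9]
eef_rot: [[0.84, -0.542, 0.002], [-0.542, -0.84, 0.0], [0.001, -0.001, -1.0]]
force: [-1.5, 3.1, 13.0]
opening: 14.3
```

Call:
drive_tool --commands '[[[0,0,0.0005],[0,0,0],-1],[[0,0,0],[0,0,0],-1]]'

```text
clock: 11.45
eef_pos: [532.4, -236.1, 120.4]
eef_rot: [[0.84, -0.542, 0.002], [-0.542, -0.84, 0.0], [0.001, -0.001, -1.0]]
force: [-0.6, 2.8, 11.6]
opening: 14.7
```

Call:
drive_tool --commands '[[[0,0,0.0005],[0,0,0],-1],[[0,0,0],[0,0,0],-1]]'

```text
clock: 11.7
eef_pos: [532.5, -236.2, 120.3]
eef_rot: [[0.84, -0.542, 0.002], [-0.542, -0.84, 0.0], [0.002, -0.001, -1.0]]
force: [-2.4, 4.4, 16.0]
opening: 14.8
```

```bash
python3 - <<'E'
from h import *
im=snap('top','t2'); W=cloud(im); z=W[...,2]
r=np.hypot(W[...,0]-531,W[...,1]+235)<28
print(np.round(np.histogram(z[r],bins=np.arange(80,160,4)),0))
m=r&(z>105)&(z<126); print(np.median(z[m]))
print(np.round(get_obs()['force'],1),np.round(get_obs()['moment'],2))
E
```

```text
Traceback (most recent call last):
ValueError: setting an array element with a sequence. The requested array has an inhomogeneous shape after 1 dimensions. The detected shape was (2,) + inhomogeneous part.
```

The last step moved only 0.1 mm and the force jumped to 16 N, so the cap is at the bottom. Now I'll twist anticlockwise, starting carefully.

Call:
drive_tool --commands '[[[-0.0005,0,0],[0,0,0],-1],[[0,0,0],[0,0,-3],-1],[[0,0,0],[0,0,-3],-1],[[0,0,0],[0,0,0],-1]]'

```text
clock: 12.25
eef_pos: [532.5, -236.4, 120.3]
eef_rot: [[0.893, -0.451, 0.003], [-0.451, -0.893, -0.001], [0.003, -0.001, -1.0]]
force: [-0.2, 2.6, 12.5]
opening: 14.9
```

```bash
python3 - <<'E'
from h import *
o=get_obs(); R=np.array(o['eef_rot']); print(np.degrees(np.arctan2(R[1,1],R[0,1])),np.round(o['force'],1),np.round(o['moment'],2),o['joints'])
E
```

```text
-116.78832654302889 [-0.2  2.6 12.5] [ 0.52  0.13 -0.03] [ -3.83229115  37.57664526  42.26411029 101.66950347 -31.05236451
  52.82989911 -64.94177643]
```

Call:
drive_tool --commands '[[[0,0,0.0002],[0,0,-4],-1],[[0,0,0.0001],[0,0,-4],-1],[[0,0,0],[0,0,0],-1]]'

```text
clock: 12.62
eef_pos: [532.7, -236.6, 120.3]
eef_rot: [[0.947, -0.322, 0.004], [-0.322, -0.947, -0.001], [0.004, -0.0, -1.0]]
force: [-0.6, 2.0, 15.5]
opening: 14.7
```

```bash
python3 - <<'E'
from h import *
o=get_obs(); R=np.array(o['eef_rot']); print(np.degrees(np.arctan2(R[1,1],R[0,1])),np.round(o['force'],1),np.round(o['moment'],2))
E
```

```text
-108.78156221611859 [-0.6  2.  15.5] [0.47 0.08 0.09]
```

Call:
drive_tool --commands '[[[0,0,0],[0,0,-6],-1],[[0,0,0],[0,0,-6],-1],[[0,0,0],[0,0,0],-1]]'

```text
clock: 13.0
eef_pos: [532.9, -236.8, 120.3]
eef_rot: [[0.993, -0.118, 0.004], [-0.118, -0.993, -0.001], [0.004, 0.001, -1.0]]
force: [1.2, 1.9, 13.6]
opening: 14.8
```

```bash
python3 - <<'E'
from h import *
o=get_obs(); R=np.array(o['eef_rot']); print(np.degrees(np.arctan2(R[1,1],R[0,1])),np.round(o['force'],1),np.round(o['moment'],2))
E
```

```text
-96.75420803967039 [ 1.2  1.9 13.6] [ 0.31 -0.02  0.08]
```

Call:
drive_tool --commands '[[[0,0,0],[0,0,-6],-1],[[0,0,0],[0,0,-6],-1],[[0,0,0],[0,0,-6],-1],[[0,0,0],[0,0,0],-1]]'

```text
clock: 13.5
eef_pos: [532.8, -236.4, 120.3]
eef_rot: [[0.981, 0.195, 0.004], [0.195, -0.981, -0.001], [0.004, 0.001, -1.0]]
force: [-1.0, 2.3, 14.4]
opening: 15.1
```

Call:
drive_tool --commands '[[[0,0,0],[0,0,-5],-1],[[0,0,0],[0,0,-5],-1],[[0,0,0],[0,0,0],-1]]'

```text
clock: 13.88
eef_pos: [532.7, -236.1, 120.3]
eef_rot: [[0.932, 0.362, 0.003], [0.362, -0.932, -0.0], [0.003, 0.002, -1.0]]
force: [-0.3, 2.8, 15.1]
opening: 14.6
```

```bash
python3 - <<'E'
from h import *
o=get_obs(); R=np.array(o['eef_rot']); print(np.degrees(np.arctan2(R[1,1],R[0,1])),np.round(o['force'],1),np.round(o['moment'],2))
E
```

```text
-68.7534801968667 [-0.3  2.8 15.1] [0.66 0.23 0.08]
```

Call:
drive_tool --commands '[[[0,0,0],[0,0,-6],-1],[[0,0,-0.002],[0,0,0],-1],[[0,0,-0.003],[0,0,0],-1],[[0,0,-0.003],[0,0,0],-1],[[0,0,0],[0,0,0],-1]]'

```text
clock: 14.5
eef_pos: [532.6, -235.9, 127.7]
eef_rot: [[0.89, 0.457, 0.003], [0.457, -0.89, -0.0], [0.002, 0.002, -1.0]]
force: [-0.2, 1.2, 8.0]
opening: 14.8
```

Call:
drive_tool --commands '[[[0,0,-0.002],[0,0,0],-1],[[0,0,-0.0015],[0,0,0],-1],[[0,0,0],[0,0,0],-1]]'

```text
clock: 14.88
eef_pos: [532.5, -235.9, 130.7]
eef_rot: [[0.89, 0.457, 0.002], [0.457, -0.89, -0.001], [0.002, 0.001, -1.0]]
force: [1.5, 2.3, 6.3]
opening: 14.8
```

```bash
python3 - <<'E'
from h import *
o=get_obs(); R=np.array(o['eef_rot']); print(np.degrees(np.arctan2(R[1,1],R[0,1])),np.round(o['force'],1),np.round(o['moment'],2))
E
```

```text
-62.81933423110845 [1.5 2.3 6.3] [ 0.37 -0.41 -0.02]
```

Call:
drive_tool --commands '[[[0,0,-0.001],[0,0,0],-1],[[0,0,-0.001],[0,0,0],-1],[[0,0,-0.0005],[0,0,0],-1],[[0,0,0],[0,0,0],-1]]'

```text
clock: 15.38
eef_pos: [531.8, -235.9, 132.7]
eef_rot: [[0.89, 0.457, 0.001], [0.457, -0.89, -0.0], [0.0, 0.0, -1.0]]
force: [2.7, 1.3, 4.9]
opening: 14.5
```

Call:
drive_tool --commands '[[[0,0,-0.001],[0,0,0],-1],[[0,0,-0.001],[0,0,0],-1],[[0,0,0],[0,0,0],-1]]'

```text
clock: 15.75
eef_pos: [531.3, -235.8, 134.4]
eef_rot: [[0.89, 0.456, -0.0], [0.456, -0.89, 0.0], [-0.0, -0.0, -1.0]]
force: [1.5, 0.7, 3.8]
opening: 14.8
```

Call:
drive_tool --commands '[[[0,0,-0.001],[0,0,0],-1],[[0,0,-0.001],[0,0,0],-1],[[0,0,-0.002],[0,0,0],-1],[[0,0,-0.002],[0,0,0],-1],[[0,0,-0.002],[0,0,0],-1],[[0,0,0],[0,0,0],-1]]'

```text
clock: 16.5
eef_pos: [531.3, -236.2, 142.7]
eef_rot: [[0.89, 0.456, -0.0], [0.456, -0.89, -0.0], [-0.0, 0.0, -1.0]]
force: [-0.3, 0.4, -1.7]
opening: 14.7
```

Call:
drive_tool --commands '[[[0,0,-0.003],[0,0,0],-1],[[0,0,-0.005],[0,0,0],-1],[[0,0,-0.01],[0,0,0],-1],[[0,0,-0.03],[0,0,0],-1],[[0,0,-0.04],[0,0,0],-1],[[0,0,-0.02],[0,0,0],-1],[[0,0,0],[0,0,0],-1]]'

```text
clock: 17.38
eef_pos: [532.2, -236.5, 252.5]
eef_rot: [[0.89, 0.456, 0.004], [0.456, -0.89, -0.001], [0.003, 0.003, -1.0]]
force: [-0.9, 0.0, -2.3]
opening: 14.7
```

```bash
python3 - <<'E'
from h import *
o=get_obs(); print(np.round(o['joints'],1),np.round(o['force'],1))
snap('side','s3')
im=snap('wrist','w3')
E
```

```text
[  2.3  26.4  30.3  91.3 -14.3  66.  -27.1] [-0.9  0.  -2.3]
```

View pics/s3.png

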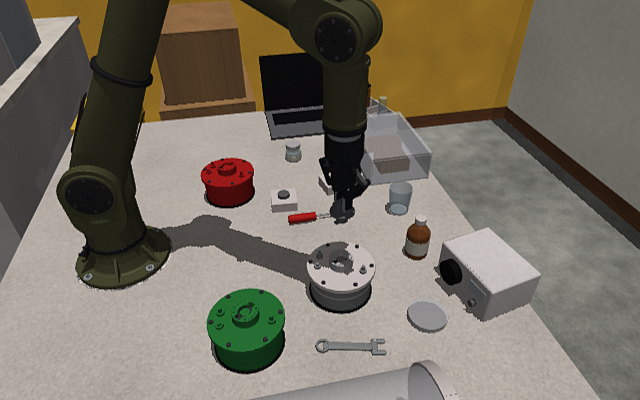

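View pics/w3.png

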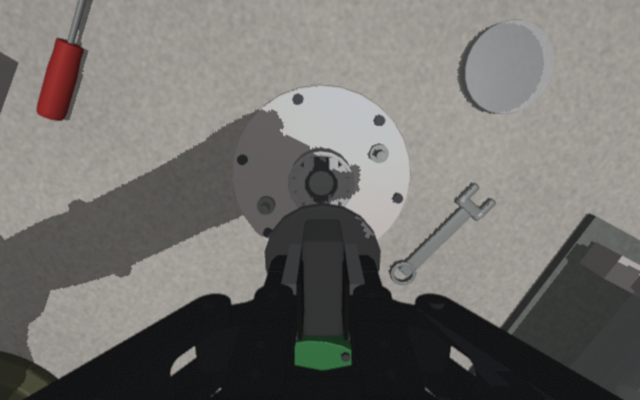

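The cap is out and held: the collar at (320,180) in the wrist view is empty. Next I'll carry it to the large rest.

Call:
drive_tool --commands '[[[0.015,-0.019,0],[0,0,0],-1],[[0.03,-0.038,0],[0,0,0],-1],[[0.03,-0.038,0],[0,0,0],-1],[[0.03,-0.038,0],[0,0,0],-1],[[0.03,-0.038,0],[0,0,0],-1],[[0.03,-0.038,0],[0,0,0],-1],[[0.03,-0.038,0],[0,0,0],-1],[[0.03,-0.038,0],[0,0,0],-1],[[0.03,-0.038,0],[0,0,0],-1],[[0.015,-0.019,0],[0,0,0],-1]]'

```text
clock: 18.73
eef_pos: [614.8, 195.2, 248.4]
eef_rot: [[0.888, 0.46, -0.003], [0.46, -0.888, 0.0], [-0.003, -0.002, -1.0]]
force: [0.1, -0.1, -0.4]
opening: 14.7
```

Call:
drive_tool --commands '[[[0,0,0.03],[0,0,0],-1],[[0,0,0.05],[0,0,0],-1],[[0,0,0.03],[0,0,0],-1],[[0,0,0.01],[0,0,0],-1],[[0,0,0],[0,0,0],-1]]'

```text
clock: 19.35
eef_pos: [615.6, 190.9, 130.2]
eef_rot: [[0.89, 0.456, -0.001], [0.456, -0.89, -0.001], [-0.001, 0.0, -1.0]]
force: [0.6, 0.8, 0.2]
opening: 14.8
```

```bash
python3 - <<'E'
from h import *
o=get_obs(); print(np.round(o['joints'],1),np.round(o['eef_pos'],1),np.round(o['force'],1))
im=snap('wrist','w4'); W=cloud(im); z=W[...,2]
m=(np.hypot(W[...,0]-615.5,W[...,1]-189.6)<62)&(z>24)&(z<36)
m=cv2.morphologyEx(m.astype(np.uint8),cv2.MORPH_OPEN,np.ones((3,3)))>0
p=W[m][:,:2].astype(np.float32); print(m.sum(),np.median(z[m]),cv2.minAreaRect(p), cv2.boxPoints(cv2.minAreaRect(p)))
m=(np.hypot(W[...,0]-615.5,W[...,1]-189.6)<40)&(z>2)&(z<15); p=W[m][:,:2].astype(np.float32)
if m.sum()>5: print('hole',m.sum(),cv2.minAreaRect(p),cv2.minEnclosingCircle(p))
E
```

```text
[-33.9  37.8  25.2  90.8 -18.4  55.6 -65.8] [615.6 190.9 130.2] [0.6 0.8 0.2]
5535 29.522711849999894 ((616.2905883789062, 189.88137817382812), (76.31314849853516, 76.09663391113281), 10.794659614562988) [[571.68317 220.11009]
 [585.93524 145.36   ]
 [660.898   159.65266]
 [646.64594 234.40276]]
hole 1771 ((627.962890625, 195.78794860839844), (52.05223846435547, 44.07398223876953), 26.746671676635742) ((626.0970458984375, 193.65444946289062), 29.978368759155273)
```

View pics/w4.png

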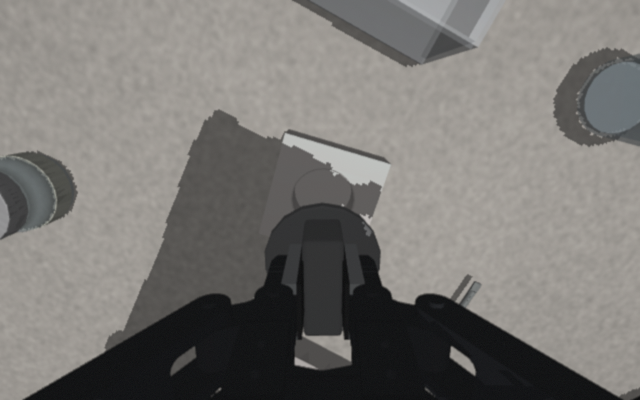

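The wrist view shows the large rest with its empty hole at (325,190), just ahead of the held cap. The measured rest centre is (616, 190), which agrees with the top view to within 1 mm. Now I'll centre and lower the cap.

Call:
drive_tool --commands '[[[0.0008,0.0012,0.015],[0,0,0],-1],[[0,0,0.02],[0,0,0],-1],[[0,0,0.015],[0,0,0],-1],[[0,0,0.005],[0,0,0],-1],[[0,0,0.005],[0,0,0],-1],[[0,0,0.005],[0,0,0],-1],[[0,0,0],[0,0,0],-1]]'

```text
clock: 20.27
eef_pos: [616.8, 191.0, 65.4]
eef_rot: [[0.89, 0.457, -0.0], [0.457, -0.89, -0.0], [-0.0, -0.0, -1.0]]
force: [-0.0, 1.0, -0.4]
opening: 14.3
```

Call:
drive_tool --commands '[[[0,0,0.004],[0,0,0],-1],[[0,0,0.004],[0,0,0],-1],[[0,0,0.004],[0,0,0],-1],[[0,0,0.003],[0,0,0],-1],[[0,0,0],[0,0,0],-1]]'

```text
clock: 20.9
eef_pos: [616.7, 191.0, 50.1]
eef_rot: [[0.89, 0.456, -0.001], [0.456, -0.89, -0.0], [-0.001, -0.0, -1.0]]
force: [-0.4, -0.8, -1.0]
opening: 14.6
```

Call:
drive_tool --commands '[[[0,0.0005,0.003],[0,0,0],-1],[[0,0,0.003],[0,0,0],-1],[[0,0,0.002],[0,0,0],-1],[[0,0,0],[0,0,0],-1]]'

```text
clock: 21.4
eef_pos: [617.0, 190.5, 42.2]
eef_rot: [[0.89, 0.456, -0.0], [0.456, -0.89, -0.0], [-0.0, -0.0, -1.0]]
force: [-0.6, 0.9, -0.3]
opening: 14.2
```

Call:
drive_tool --commands '[[[0,0,0.0005],[0,0,0],-1],[[0,0,0.0005],[0,0,0],-1],[[0,0,0],[0,0,0],-1]]'

```text
clock: 21.78
eef_pos: [617.1, 190.5, 41.5]
eef_rot: [[0.89, 0.456, -0.0], [0.456, -0.89, -0.0], [-0.0, 0.0, -1.0]]
force: [0.5, 1.0, -0.6]
opening: 15.2
```

Call:
drive_tool --commands '[[[0,0,0.0005],[0,0,0],-1],[[0,0,0.0005],[0,0,0],-1],[[0,0,0],[0,0,0],-1]]'

```text
clock: 22.15
eef_pos: [617.2, 190.6, 41.1]
eef_rot: [[0.89, 0.456, 0.0], [0.456, -0.89, 0.0], [0.0, -0.0, -1.0]]
force: [-2.1, -0.5, 4.1]
opening: 14.8
```

Call:
drive_tool --commands '[[[0,0,0.0005],[0,0,0],-1],[[0,0,0],[0,0,0],-1]]'

```text
clock: 22.4
eef_pos: [617.2, 190.5, 41.1]
eef_rot: [[0.89, 0.456, 0.0], [0.456, -0.89, 0.001], [0.001, -0.0, -1.0]]
force: [-3.1, 0.8, 8.5]
opening: 14.8
```

Call:
drive_tool --commands '[[[0,0,0],[0,0,0],-0.5],[[0,0,0],[0,0,0],-0.4],[[0,0,0],[0,0,0],-0.2],[[0,0,0],[0,0,0],0],[[0,0,0],[0,0,0],0]]'

```text
clock: 23.02
eef_pos: [617.1, 190.5, 39.9]
eef_rot: [[0.89, 0.457, -0.0], [0.457, -0.89, -0.0], [-0.0, 0.0, -1.0]]
force: [0.7, 0.2, 0.3]
opening: 42.5
```

Call:
drive_tool --commands '[[[0,0,-0.01],[0,0,0],0],[[0,0,-0.03],[0,0,0],0],[[0,0,-0.05],[0,0,0],0],[[0,0,-0.05],[0,0,0],0],[[-0.04,0,-0.02],[0,0,0],0],[[-0.04,0,0],[0,0,0],0],[[0,0,0],[0,0,0],0],[[0,0,0],[0,0,0],0]]'

```text
clock: 24.02
eef_pos: [546.5, 154.5, 200.7]
eef_rot: [[0.89, 0.457, 0.001], [0.457, -0.89, 0.001], [0.002, -0.0, -1.0]]
force: [-0.2, -0.2, -0.6]
opening: 42.5
```

```bash
python3 - <<'E'
from h import *
im=snap('wrist','w5'); W=cloud(im); z=W[...,2]
r=np.hypot(W[...,0]-616,W[...,1]-190)<60
for lo,hi,n in [(33,40,'flange'),(56,68,'bar'),(24,32,'block')]:
    m=r&(z>lo)&(z<hi)
    if m.sum()<10: print(n,m.sum()); continue
    p=W[m]; A=np.c_[p[:,:2]-[616,190],np.ones(len(p))]; c=np.linalg.lstsq(A,p[:,2],rcond=None)[0]
    print(n,m.sum(),np.median(z[m]).round(1),'tilt deg',np.degrees(c[:2]).round(2),cv2.minEnclosingCircle(p[:,:2].astype(np.float32)),cv2.minAreaRect(p[:,:2].astype(np.float32)))
snap('side','s5');snap('top','t5')
cv2.imwrite('pics/s5z.png',cv2.resize(cv2.imread('pics/s5.png')[150:300,190:440],None,fx=3,fy=3))
E
```

```text
flange 2202 35.5 tilt deg [-0.04 -0.01] ((616.55078125, 188.9243927001953), 26.9034423828125) ((616.4452514648438, 189.2366180419922), (53.252113342285156, 52.5745849609375), 28.582727432250977)
bar 1185 61.4 tilt deg [-0.2   0.82] ((616.6159057617188, 189.09071350097656), 21.609508514404297) ((616.7296142578125, 188.7011260986328), (40.7763786315918, 15.53812026977539), 26.8419132232666)
block 5091 29.5 tilt deg [ 0.   -0.03] ((616.168212890625, 190.1788787841797), 53.09996032714844) ((616.254150390625, 189.9967041015625), (76.11428833007812, 76.13549041748047), 10.748337745666504)
```

View pics/w5.png

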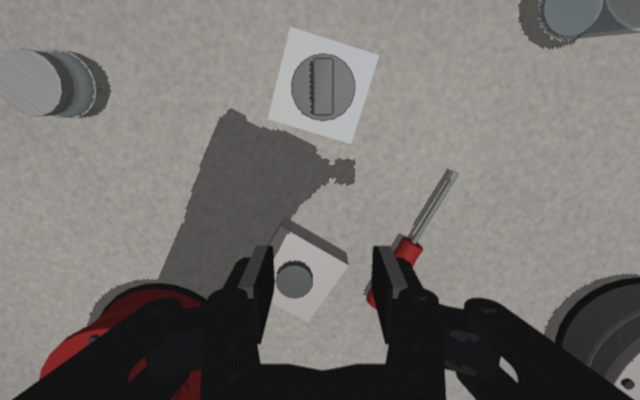

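View pics/s5z.png

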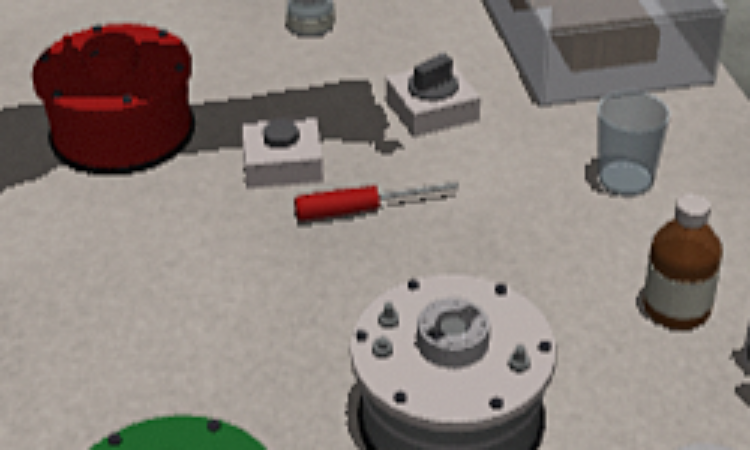

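The wrist view shows the cap flat in the large rest at (322,88). The side view shows the collar open and everything else in place.

```bash
python3 -c "
from cell import finish_job
print(finish_job())"
```

```text
the job is handed in; nothing more can be done
None
```

The cap is out of the steel vessel and sits stem down in the large rest with its flange flat on top. I let go of it and handed the job in at about 24 s of the 64 s allowed.

- **Pressing and twisting:** I pressed in 0.5 mm steps and felt the bottom at about 11.4 mm of travel. The force jumped from 12 to 16 N there. I turned the cap 60° anticlockwise with 12 to 16 N on it and almost no twisting resistance. It then rose freely on its spring and lifted out.
- **Placing:** I lowered the cap slowly until it touched and pressed to 8.5 N. Then I opened the fingers and backed off to about 200 mm height.
- **Last checks:** The flange top measures 35.5 mm high (36 mm expected) and is tilted less than 0.1°. The cap is about 1 mm from the centre of the rest. The collar is empty, and the bystanders look to be where they were. I judged that by eye in the last side and wrist pictures and did not measure each one.
- **Disagreements:** The top and wrist cameras differed by about 1.5 mm on the vessel and 1 mm on the rest, within the slack of the fits. The force readings had about 1 N of noise. A mid-press picture check failed on a script error and I did not repeat it, so the bottom was found by force and height alone.

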